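# Set the burr gap of a hand mill

### The job

Set the grind on the hand mill: screw the winged thumbscrew on its top down (clockwise from above) until it bottoms finger-tight, without straining it, then back it off a quarter of a turn and let go. After that swing the mill's lock lever home against its stop, and leave everything else on the worktop where it is.

Things in the scene. Friction and masses are not known exactly. Their poses are not given: they have to be found in the camera images.
- mill: the grey cast hand mill, fixed to the worktop. Origin: centre of its foot plate (150 x 150 x 12 mm), on the worktop, under the thumbscrew's axis. Its round body is 84 mm across, 100 mm high. The hopper funnel (72 mm across, rim 112 mm high) is 108 mm to its +y side, the crank on its +x side (below 75 mm), the lock lever's bracket on its -y side (top 94 mm high).
- screw_grip (a point): centre of the thumbscrew's upright flat steel wing, on the screw's vertical axis, 135 mm above the worktop. The wing is 44 mm long (the point's x), 9 mm thick (y), 34 mm high (116 to 150 mm above the worktop). Clockwise from above tightens; it does not rise. It bottoms 0.5 to 1.7 rad of tightening from its start; where, cannot be seen, only felt.
- thumbscrew (a joint): angle (rad) of the screw back from the memory ring, growing anticlockwise. Tightening takes up 0.1 to 0.4 rad of play, then it reads 0 and the ring is carried along (0.09 N m of drag). When backed off (0.03 N m) the ring stays behind, so this reads the back-off from the tightest place. Range 4.5. It does not tell where the bottom is.
- ring_mark (a point): dark raised mark on the rim of the brass memory ring (56 mm across, 7 mm thick, top 107 mm above the worktop) under the wing, 22 mm from the screw's axis; the screw's hub between them is 26 mm across. The point's x points outwards through the mark; the wing end with a dark line on top points the same way when thumbscrew is 0.
- seat (a joint): elastic wind-up (rad) of the sprung seat that the screw bottoms on, 4 N m per rad. About 0.02 while the screw drags the ring along, 0.06 when it is bottomed with 0.24 N m, 0.25 when it is strained with 1 N m.
- lever_post (a point): centre of the upright black round post (12 mm across, free part 103 to 137 mm above the worktop, this point 122 mm) at the end of the lock lever's arm. 55 mm from the lever's pivot.
- lever_pivot (a point): point on the vertical axis of the lock lever at the height of lever_post, 88 mm from the thumbscrew's axis on the mill's -y side.
- lock_lever (a joint): angle (rad) of the lock lever: 0 open, 1.2 home against its stop, growing clockwise from above; starts between 0 and 0.35. When home its post lies from the pivot towards the mill's -x, and its tongue points at the ring. It stays where it is left (0.1 N m of friction).
- cup: a white mug with a handle, 72 mm across, 75 mm tall; a bystander, to be left where it is. Origin: its underside
- tumbler: a drinking glass, 66 mm across, 100 mm tall; a bystander, to be left where it is. Origin: its underside
- soap: a washing-up bottle, 64 mm across, 170 mm tall; a bystander, to be left where it is. Origin: its underside
- jar: a lidded jar, 80 mm across, 100 mm tall; a bystander, to be left where it is. Origin: its underside
- plate: a plate, 200 mm across, 22 mm tall; a bystander, to be left where it is. Origin: its underside
- brush: a hand brush, lying; a bystander, to be left where it is. Origin: its underside
- spoon: a metal spoon, lying; a bystander, to be left where it is. Origin: its underside

How it is judged:
On the way, in this order (a step that is already met when the one before it is completed fails the run):
1. the thumbscrew is turned down until it is bottomed (seat wound up by more than 0.06 rad, 0.24 N m) (value of joint seat above 0.06 rad), for 0.1 s.
2. the thumbscrew is backed off a quarter turn (1.57 rad, within 0.3) and let go, the lock lever still open (value of joint thumbscrew between 1.27 and 1.87 rad and contact force between the fingers and mill below 0.2 N and value of joint lock_lever below 0.6 rad), for 0.2 s.
3. the lock lever is swung home (value of joint lock_lever above 1.1 rad), for 0.1 s.
At the end, for the whole second after the job is handed in: The thumbscrew rests 1.57 rad (within 0.3) back from the bottom where it left the memory ring, with no load on the seat (below 0.03 rad), and the lock lever is home (above 1.1 of 1.2 rad) (value of joint thumbscrew between 1.27 and 1.87 rad and value of joint lock_lever above 1.1 rad and value of joint seat below 0.03 rad); the robot touches nothing.
It fails at once if the thumbscrew is strained: seat wound up by more than 0.25 rad (1 N m) (value of joint seat above 0.25 rad).
It fails at once if a bystander is moved by more than 25 mm (distance of any of cup, tumbler, soap, jar, plate, brush, spoon from where it was at the start of the episode above 0.025 m).
It also fails if it takes over 56 s, if anything falls off the work surface, if the arm or the gripper's body presses on something with over 40 N, if the wrist force passes 120 N, or if a joint passes its speed limit or range.

### The arm

A 6-joint arm with a two-finger parallel gripper is mounted at the origin on the work surface. World frame = base frame: x ahead of the robot, y to its left, z up, the work surface at z = 0. Lengths are in m, angles in rad, forces in N, time in s.
With the tool pointing down it reaches from about 0.35 to 0.975 m from the base axis. Payload 4.9 kg.
Tool frame: the origin (TCP) lies at the very end of the fingers, on their centre line; the grasp point (between the pads) lies 19 mm behind it; z points along the fingers, x is the direction in which the jaws open and shut, and the axes are right-handed (so a half turn about z gives the same grasp; the last joint's range is limited). The gripper opens to 85 mm and grips with 20 to 120 N. Pads are 22 mm wide; open, the fingers measure 114 mm over their backs; the gripper's body (76 mm by 85 mm) begins 54 mm behind the grasp point. The pads swing forward as they close: fully open they stand 13 mm farther back than shut.
Start: joints at [-1.344, 0.053, 1.613, -0, 1.476, -0.119], TCP at [0.212, -0.588, 0.231] pointing down, gripper open.
Joint ranges: [-3.01, 3.01], [-1.01, 2.22], [0.06, 2.58], [-1.02, 4.17], [0.09, 2.62], [-3.14, 3.14]. Speed limits (rad/s): [2.57, 2.57, 3.14, 3.14, 3.14, 3.14].

### API

Orientations are given as a rotation vector (axis times angle).
In Python, from station import readout, viewer, ctrl, nets gives the robot as it stands. The module is installed in compiled form; this text tells all that it offers.
- The arm moves only by the tool step_arm, never from a script. Its argument "moves" is a list that holds one entry, the list of rows, each a list of 4 numbers: the shift along the world's x, y, z in cm, then the turn about the world's z in rad. In form: [[[dx, dy, dz, yaw], ...]]. A call has 1 to 10 rows; each row shifts and turns the commanded pose from where the row before left it; what a row does not reach is not made up. A row lasts 1/12 s, in which the tool goes at most 41.7 mm and 7.16 degrees, less where a joint would pass 70% of its speed; a pose out of reach is approached as far as the arm can. A call is refused whole if a number of a shift passes 4.17 or a number of a turn 0.125, either way. A call with a gripper value outside its range is refused whole. "grip" is the closure, from 0 (fully open) to 1 (shut), set as the call begins (left out, the last holds). The fingers move at their own pace and stop on an object; "squeeze" is the grip in N (left out, the last holds). Time passes only in rows, so rows that do not move let the fingers close. It gives the time, the measured TCP pose, the force and the opening at its end, in the units of the state.
- readout.get_obs(): the state, without advancing time (a new reading comes with each control period).
- viewer.get_image(name): name is "side" or "top"; returns the picture (420x560x3 uint8, blue, green, red); there is no depth.
- viewer.calibration(name): a dict with "camera_matrix" (3x3 intrinsics, pixels), "R" (3x3) and "t" (3): a world point X has camera coordinates R X + t. Camera axes: x right, y down, z forward; pixel columns grow to the right and rows downward; lengths in m; the calibration is good to about 2 mm. A picture is of the moment at which its call begins. calibration takes no time and is no camera call.
- ctrl.finish_job(): hands the job in, once; it reports no verdict.
Trained networks look in the newest picture that a camera, given by its name, has taken for a name from the list of things; names that differ only in an ending like _2 or _b are one class to them, and where a whole thing is asked for, a point or a joint stands for the part that bears it (a point fixed in the world has none). Each returns a list of dicts, best first, with "confidence" (0 to 1); they miss things now and then, are a little off and sometimes report something else, mostly with a low value. They report only what shows in the picture. A call takes as long as a camera call.
- nets.masks_of(camera, thing): "region" (420x560 bool, what is visible of it) and "box" ([left, top, right, bottom] in pixels, round what is visible of it).
- nets.pinpoint(camera, thing): "at" ([column, row] in pixels: a listed point, or the origin of a listed thing).
The state is a dict: "t": time; "q": joint angles; "dq": joint speeds; "effort": joint torques, N m; "tool_pos": TCP position; "tool_rot": TCP orientation; "contact_force": force on the tool from outside, world axes, zero at the start; "wrist_torque": the same for the moment, N m; "opening": finger opening in m.
Only numpy, scipy, OpenCV 4.12 (cv2) and the standard library are available. Lean on these libraries where they do the work, as an engineer would, in place of code of your own. Each camera call takes 0.05 s, during which the arm holds its last target. There are 200 camera calls.

## Working session

There is one attempt and no reset: what is moved stays moved. The work goes in short steps, Python scripts to look and compute and a tool call to move; the robot and the scene stay as the last step left them, time stands still between calls to the robot, and variables do not carry over. Pictures are saved under pics/ and viewed, about 8 in all and at most 12, crops included, and the job is handed in when it is done.

Besides the shell and the picture viewer there is one more tool, called after "Emit:" in YAML: its name, and indented under it one key for each argument. step_arm: Moves the arm, as the interface text tells. Its arguments: {"type":"object","properties":{"moves":{"type":"array","items":{"type":"array","items":{"type":"array","items":{"type":"number"}}}},"grip":{"type":"number"},"squeeze":{"type":"number"}},"required":["moves"]}

```bash
mkdir -p pics
cat > h.py <<'E'
import numpy as np, cv2
from station import readout, viewer, ctrl, nets
def ray(cam,uv):
    c=viewer.calibration(cam);K=np.array(c["camera_matrix"]);R=np.array(c["R"]);t=np.array(c["t"]).ravel()
    d=R.T@np.linalg.inv(K)@np.array([uv[0],uv[1],1.]);return -R.T@t,d/np.linalg.norm(d)
def atz(cam,uv,z):
    o,d=ray(cam,uv);return o+d*(z-o[2])/d[2]
def proj(cam,X):
    c=viewer.calibration(cam);p=np.array(c["R"])@np.array(X)+np.array(c["t"]).ravel();p=np.array(c["camera_matrix"])@p;return p[:2]/p[2]
def st():
    o=readout.get_obs();print({k:np.round(o[k],3).tolist() for k in ("t","tool_pos","tool_rot","contact_force","wrist_torque","opening")});return o
E
python3 - <<'E'
from h import *
st()
ims=[viewer.get_image(c) for c in("side","top")]
cv2.imwrite("pics/side0.png",ims[0]);cv2.imwrite("pics/top0.png",ims[1])
for c in("side","top"):
  print(c, "cam at",np.round(ray(c,(280,210))[0],3))
  for n,z in(("mill",0),("screw_grip",.135),("ring_mark",.107),("lever_post",.122),("lever_pivot",.122)):
    for r in nets.pinpoint(c,n)[:2]: print(n,np.round(r["at"],1),round(r["confidence"],2),np.round(atz(c,r["at"],z),4))
E
```

```text
{'t': 0.0, 'tool_pos': [0.212, -0.587, 0.23], 'tool_rot': [-2.569, 1.805, 0.002], 'contact_force': [1.218, 0.081, 0.25], 'wrist_torque': [-0.014, 0.002, 0.041], 'opening': 0.085}
side cam at [0.352 0.902 1.143]
mill [306.4 235.3] 0.66 [ 0.5314 -0.0226  0.    ]
screw_grip [306.9 202.4] 0.52 [ 0.532  -0.0265  0.135 ]
ring_mark [302.3 216.7] 0.65 [0.5386 0.0023 0.107 ]
lever_post [343. 183.] 0.8 [ 0.4493 -0.1337  0.122 ]
lever_pivot [326.6 190.5] 0.56 [ 0.4895 -0.0947  0.122 ]
top cam at [0.43  0.002 1.341]
mill [286.4 226.9] 0.69 [ 0.5329 -0.0235  0.    ]
screw_grip [289.8 224.2] 0.5 [ 0.5298 -0.0298  0.135 ]
ring_mark [282.4 219.2] 0.53 [ 0.5453 -0.0105  0.107 ]
lever_post [325.5 260.9] 0.61 [ 0.4352 -0.1252  0.122 ]
lever_pivot [318.8 239.4] 0.54 [ 0.4915 -0.1073  0.122 ]
```

Run:
```python
import cv2,numpy as np
a=cv2.imread("pics/top0.png");b=cv2.imread("pics/side0.png")
c=np.hstack([cv2.resize(a[160:310,210:360],(400,400),interpolation=2),cv2.resize(b[130:280,240:390],(400,400),interpolation=2)])
cv2.imwrite("pics/c0.png",c)
cv2.imwrite("pics/f0.png",np.vstack([cv2.resize(a,(400,300)),cv2.resize(b,(400,300))]))
```

```text
(no output)
```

View pics/c0.png

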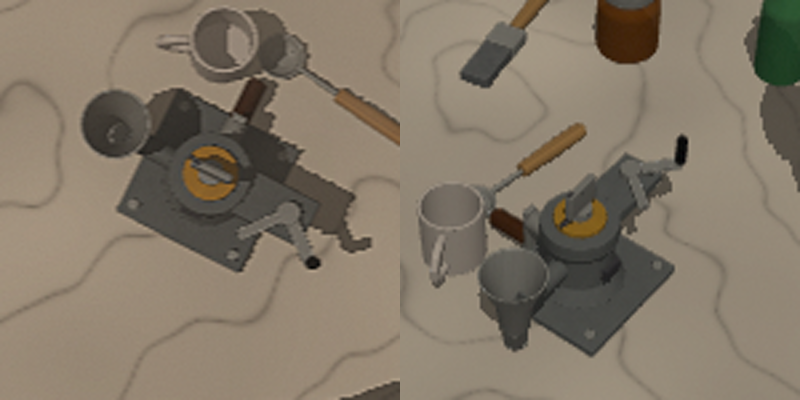

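View pics/f0.png

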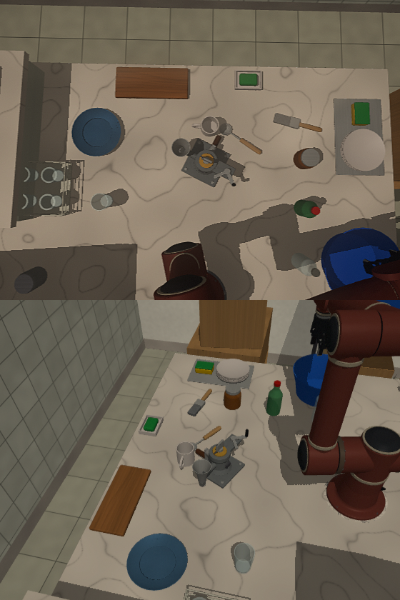

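The top view shows the wing at crop (211,173), i.e. about pixel (289,225). It lies roughly along the mill's y, with the lever post at crop (313,262). Next I fit the wing's yaw from its masks.

```bash
cat > fit.py <<'E'
from h import *
from scipy.optimize import minimize
def wing(names=("side","top"),c0=(.531,-.028)):
    M={}
    for c in names:
        viewer.get_image(c); r=nets.masks_of(c,"screw_grip")
        if r: M[c]=r[0]["region"].astype(np.float32); print(c,r[0]["confidence"],r[0]["box"],M[c].sum())
    def model(c,p):
        ca,sa=np.cos(p[2]),np.sin(p[2]);P=[]
        for x in(-.022,.022):
            for y in(-.0045,.0045):
                for z in(.116,.15): P.append(proj(c,(p[0]+ca*x-sa*y,p[1]+sa*x+ca*y,z)))
        h=cv2.convexHull(np.array(P,np.float32)*8).astype(np.float32)
        m=np.zeros((420*4,560*4),np.uint8);cv2.fillConvexPoly(m,np.round((h/2+1.5)).astype(np.int32),1)
        return cv2.resize(m.astype(np.float32),(560,420),interpolation=cv2.INTER_AREA)
    f=lambda p:sum(np.abs(model(c,p)-M[c]).sum() for c in M)
    best=min(((f((*c0,a)),a) for a in np.arange(0,np.pi,.1)))
    r=minimize(f,(*c0,best[1]),method="Nelder-Mead",options=dict(initial_simplex=np.array([*c0,best[1]])+np.array([[0,0,0],[.005,0,0],[0,.005,0],[0,0,.15]])))
    print("wing",np.round(r.x,4),"deg",np.degrees(r.x[2]),"cost",r.fun);return r.x
if __name__=="__main__":
    wing()
    for n in("top",):
        for t in("ring_mark","lever_post"):
            r=nets.masks_of(n,t);print(t,[(round(x["confidence"],2),x["box"],int(x["region"].sum())) for x in r[:2]])
    o=readout.get_obs();print(np.round(o["q"],3))
E
python3 fit.py
python3 - <<'E'
import cv2
a=cv2.imread("pics/top0.png")
cv2.imwrite("pics/z0.png",cv2.resize(a[195:255,260:320],(600,600),interpolation=cv2.INTER_CUBIC))
E
```

```text
side 0.47 [301.2, 194.0, 312.4, 213.4] 143.0
wing [ 0.5304 -0.0222  1.2617] deg 72.29276824149879 cost 34.3125
ring_mark [(0.79, [277.5, 215.3, 296.6, 233.5], 305)]
lever_post [(0.54, [411.8, 281.5, 450.1, 304.1], 722), (0.51, [384.8, 158.6, 451.4, 185.7], 688)]
[-1.344  0.053  1.613  0.     1.476 -0.119]
```

View pics/z0.png

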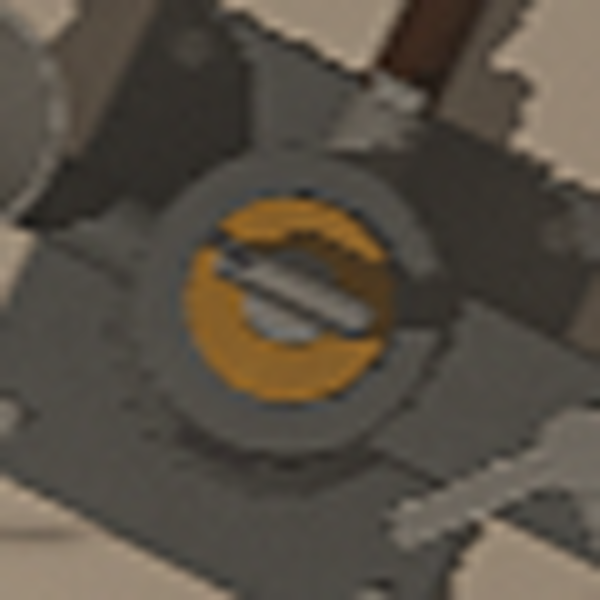

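Emit:
step_arm:
  moves:
    - [[0,0,3.5,0],[0,0,3.5,0],[1.6,2.8,0,0.04],[1.6,2.8,0,0.04],[1.6,2.8,0,0.04],[1.6,2.8,0,0.04],[1.6,2.8,0,0.04],[1.6,2.8,0,0.04],[1.6,2.8,0,0.04],[1.6,2.8,0,0.04]]
  grip: 0
  squeeze: 40

```text
t: 1.73
tool_pos: [0.3403, -0.3626, 0.3015]
tool_rot: [2.826, -1.371, 0.001]
contact_force: [-0.1, -0.2, -0.5]
opening: 0.0854
```

Run:
```python
from h import *
print("ring",atz("top",(287.05,224.4),.105),"wingtop",atz("top",(289.0,223.5),.15), "pixel axis", atz("top",(289.5,224),.15))
for a,b in(((21.5+.5,25.5),(37,32.5)),): print(np.degrees(np.arctan2(*( (atz("top",(260+a[0],195+a[1]),.15)-atz("top",(260+b[0],195+b[1]),.15))[1::-1]))))
print(atz("top",(260+21.2,195+24),.107))
st()
```

```text
ring [ 0.53161454 -0.02317921  0.105     ] wingtop [ 0.53031177 -0.02729006  0.15      ] pixel axis [ 0.52902855 -0.02860115  0.15      ]
65.6641611590588
[ 0.54580359 -0.00723676  0.107     ]
{'t': 1.733, 'tool_pos': [0.34, -0.363, 0.301], 'tool_rot': [2.826, -1.371, 0.001], 'contact_force': [-0.14, -0.158, -0.532], 'wrist_torque': [0.044, -0.004, -0.001], 'opening': 0.085}
```

Emit:
step_arm:
  moves:
    - [[1.6,2.8,0,0.04],[1.6,2.8,0,0.04],[1.6,2.8,0,0.04],[1.6,2.8,0,0.04],[1.6,2.8,0,0.04],[1.6,2.8,0,0.04],[1.6,2.8,0,0.04],[1.6,2.8,0,0.04],[1.6,2.8,0,0.04],[1.6,2.8,0,0.04]]

```text
t: 2.57
tool_pos: [0.5004, -0.0824, 0.3016]
tool_rot: [3.043, -0.782, 0.001]
contact_force: [1.1, -0.6, 1.2]
opening: 0.0852
```

Emit:
step_arm:
  moves:
    - [[1.6,2.9,-1,0.04],[1.5,2.9,-2,0.03],[0,0,-3,0],[0,0,-3,0],[0,0,0,0]]

```text
t: 2.98
tool_pos: [0.5272, -0.0245, 0.2041]
tool_rot: [3.068, -0.676, -0.019]
contact_force: [-1.0, -0.2, -1.0]
opening: 0.0855
```

Run:
```python
from h import *
o=st()
R=cv2.Rodrigues(np.array(o["tool_rot"]))[0];print("yaw",np.degrees(np.arctan2(R[1,0],R[0,0])),o["q"])
a=viewer.get_image("side")
cv2.imwrite("pics/z1.png",cv2.resize(a[130:250,240:400],(800,600),interpolation=cv2.INTER_CUBIC))
```

```text
{'t': 2.983, 'tool_pos': [0.527, -0.025, 0.204], 'tool_rot': [3.068, -0.676, -0.019], 'contact_force': [-1.0, -0.162, -0.968], 'wrist_torque': [0.001, 0.032, -0.031], 'opening': 0.086}
yaw -24.83981396134673 [-1.87513104e-01 -1.55295612e-01  1.85898430e+00 -7.04568412e-05
  1.45000524e+00  2.46014680e-01]
```

View pics/z1.png

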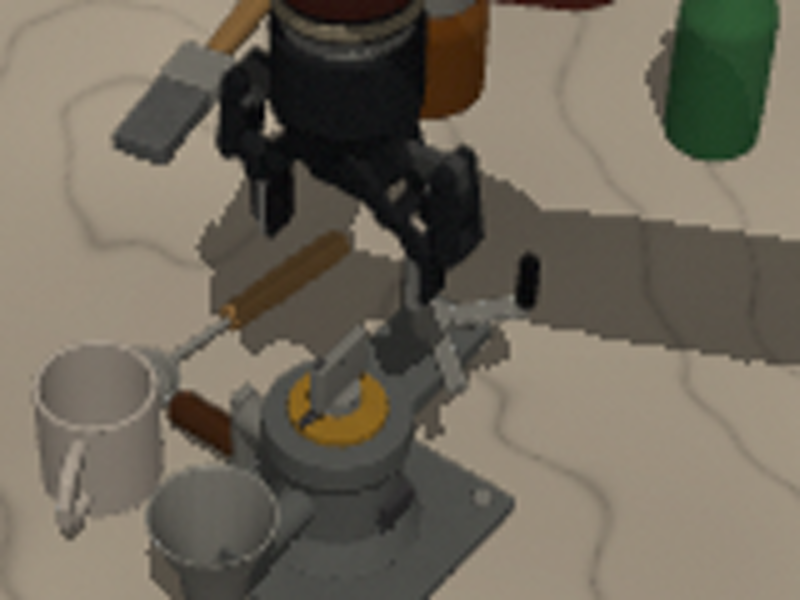

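The jaws straddle the wing at crop (340,370), with its faces aligned. Next: descend.

Emit:
step_arm:
  moves:
    - [[0.3,0,-2.5,0],[0,0,-2.5,0],[0,0,-2.0,0],[0,0,-1.5,0],[0,0,0,0],[0,0,0,0]]

```text
t: 3.53
tool_pos: [0.5346, -0.0265, 0.1279]
tool_rot: [-3.067, 0.679, -0.002]
contact_force: [1.6, 0.2, 1.3]
opening: 0.0851
```

Emit:
step_arm:
  moves:
    - [[0,0,0,0],[0,0,0,0],[0,0,0,0],[0,0,0,0],[0,0,0,0],[0,0,0,0]]
  grip: 0.7
  squeeze: 30

```text
t: 4.03
tool_pos: [0.5339, -0.026, 0.1266]
tool_rot: [-3.068, 0.678, -0.001]
contact_force: [0.7, -0.9, -0.3]
opening: 0.0258
```

Run:
```python
from h import *
st()
a=viewer.get_image("side");b=viewer.get_image("top")
cv2.imwrite("pics/z2.png",np.hstack([cv2.resize(x,(400,500),interpolation=cv2.INTER_CUBIC) for x in(a[150:250,260:340],b[175:275,250:330])]))
```

```text
{'t': 4.033, 'tool_pos': [0.534, -0.026, 0.127], 'tool_rot': [-3.068, 0.678, -0.001], 'contact_force': [0.693, -0.875, -0.338], 'wrist_torque': [0.022, 0.032, -0.007], 'opening': 0.026}
```

View pics/z2.png

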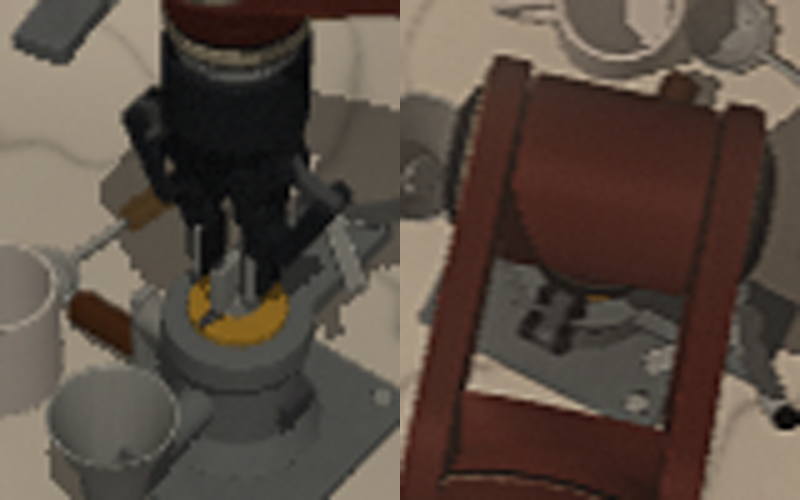

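The wing stands between the pads (side crop 230,290). Next: lower a little, centre and close.

Emit:
step_arm:
  moves:
    - [[-0.3,0.1,-0.4,0],[0,0,-0.4,0],[0,0,0,0],[0,0,0,0]]

```text
t: 4.47
tool_pos: [0.5311, -0.025, 0.1194]
tool_rot: [3.068, -0.678, 0.001]
contact_force: [-2.9, 0.7, 6.4]
opening: 0.0259
```

Emit:
step_arm:
  moves:
    - [[0,0,0,0],[0,0,0,0],[0,0,0,0],[0,0,0,0],[0,0,0,0],[0,0,0,0]]
  grip: 1
  squeeze: 30

```text
t: 4.97
tool_pos: [0.5326, -0.0254, 0.1203]
tool_rot: [3.067, -0.678, 0.007]
contact_force: [1.9, -0.1, 6.9]
opening: 0.0085
```

```bash
python3 -c "
from h import *
st()"
```

```text
{'t': 4.967, 'tool_pos': [0.533, -0.025, 0.12], 'tool_rot': [3.067, -0.678, 0.007], 'contact_force': [1.883, -0.081, 6.878], 'wrist_torque': [-0.082, -0.179, 0.025], 'opening': 0.009}
```

Emit:
step_arm:
  moves:
    - [[0.1,0,0.2,0],[0,0,0,0],[0,0,0,0]]

```text
t: 5.22
tool_pos: [0.5325, -0.0254, 0.1204]
tool_rot: [3.067, -0.678, 0.003]
contact_force: [3.0, -1.7, -0.3]
opening: 0.0085
```

```bash
python3 -c "
from h import *
st()"
```

```text
{'t': 5.217, 'tool_pos': [0.533, -0.025, 0.12], 'tool_rot': [3.067, -0.678, 0.003], 'contact_force': [3.045, -1.654, -0.309], 'wrist_torque': [-0.426, -0.692, 0.011], 'opening': 0.009}
```

Good grasp. Turn clockwise; the first 0.4 rad is safe.

Emit:
step_arm:
  moves:
    - [[0,0,0,-0.05],[0,0,0,-0.05],[0,0,0,-0.05],[0,0,0,-0.05],[0,0,0,-0.05],[0,0,0,-0.05],[0,0,0,-0.05],[0,0,0,-0.05],[0,0,0,0]]

```text
t: 5.97
tool_pos: [0.5332, -0.0258, 0.1204]
tool_rot: [2.871, -1.276, 0.007]
contact_force: [6.4, -3.6, -2.8]
opening: 0.0085
```

```bash
cat >> h.py <<'E'
def w():
    o=readout.get_obs();R=cv2.Rodrigues(np.array(o["tool_rot"]))[0]
    print("t %.2f yaw %.3f q6 %.3f"%(o["t"],np.arctan2(R[1,0],R[0,0]),o["q"][5]),"F",np.round(o["contact_force"],2),"T",np.round(o["wrist_torque"],3),"pos",np.round(o["tool_pos"],4),"eff6",np.round(o["effort"][5],3))
E
python3 -c "
from h import *
w()"
```

```text
t 5.97 yaw -0.837 q6 0.650 F [ 6.44 -3.6  -2.75] T [-0.589 -1.13   0.068] pos [ 0.5332 -0.0258  0.1204] eff6 0.404
```

Emit:
step_arm:
  moves:
    - [[0.1,-0.1,0,-0.035],[0.1,0,0,-0.035],[0,0,0,-0.035],[0,0,0,-0.035],[0,0,0,-0.035],[0,0,0,-0.035],[0,0,0,0],[0,0,0,0]]

```text
t: 6.63
tool_pos: [0.5338, -0.0263, 0.1204]
tool_rot: [2.723, -1.566, 0.0]
contact_force: [1.4, -2.8, 2.0]
opening: 0.0085
```

```bash
python3 -c "
from h import *
w()"
```

```text
t 6.63 yaw -1.044 q6 0.856 F [ 1.35 -2.76  2.  ] T [-0.404 -0.09   0.064] pos [ 0.5338 -0.0263  0.1204] eff6 0.11
```

Emit:
step_arm:
  moves:
    - [[0,-0.1,0,-0.035],[0,0,0,-0.035],[0,0,0,-0.035],[0,0,0,-0.035],[0,0,0,0],[0,0,0,0]]

```text
t: 7.13
tool_pos: [0.5339, -0.0267, 0.1204]
tool_rot: [-2.607, 1.752, 0.0]
contact_force: [1.7, 0.5, 2.7]
opening: 0.0083
```

```bash
python3 -c "
from h import *
w()"
```

```text
t 7.13 yaw -1.184 q6 0.994 F [1.71 0.46 2.67] T [-0.023 -0.29   0.101] pos [ 0.5339 -0.0267  0.1204] eff6 0.103
```

Emit:
step_arm:
  moves:
    - [[0,0,0,-0.035],[0,0,0,-0.035],[0,0,0,-0.035],[0,0,0,-0.035],[0,0,0,0],[0,0,0,0]]

```text
t: 7.63
tool_pos: [0.534, -0.027, 0.1204]
tool_rot: [-2.478, 1.93, -0.0]
contact_force: [2.0, -1.4, 1.9]
opening: 0.0084
```

```bash
python3 -c "
from h import *
w()"
```

```text
t 7.63 yaw -1.324 q6 1.134 F [ 1.97 -1.35  1.86] T [-0.141 -0.399  0.08 ] pos [ 0.534  -0.027   0.1204] eff6 0.104
```

Emit:
step_arm:
  moves:
    - [[0,0,0,-0.035],[0,0,0,-0.035],[0,0,0,-0.035],[0,0,0,-0.035],[0,0,0,0],[0,0,0,0]]

```text
t: 8.13
tool_pos: [0.534, -0.0272, 0.1204]
tool_rot: [-2.338, 2.099, -0.001]
contact_force: [2.3, -1.2, 1.7]
opening: 0.0083
```

```bash
python3 -c "
from h import *
w()"
```

```text
t 8.13 yaw -1.463 q6 1.274 F [ 2.25 -1.21  1.68] T [-0.381 -0.445  0.075] pos [ 0.534  -0.0272  0.1204] eff6 0.106
```

Emit:
step_arm:
  moves:
    - [[0,-0.1,0,-0.035],[0,0,0,-0.035],[0,0,0,-0.035],[0,0,0,-0.035],[0,0,0,0],[0,0,0,0]]

```text
t: 8.63
tool_pos: [0.534, -0.0276, 0.1204]
tool_rot: [-2.185, 2.256, 0.0]
contact_force: [3.6, 0.3, 1.1]
opening: 0.0087
```

```bash
python3 -c "
from h import *
w()"
```

```text
t 8.63 yaw -1.603 q6 1.411 F [3.57 0.28 1.07] T [ 0.034 -0.575  0.179] pos [ 0.534  -0.0276  0.1204] eff6 0.199
```

Emit:
step_arm:
  moves:
    - [[0,0,0,-0.035],[0,0,0,-0.035],[0,0,0,0],[0,0,0,0]]

```text
t: 8.97
tool_pos: [0.5341, -0.0278, 0.1204]
tool_rot: [-2.105, 2.331, -0.0]
contact_force: [4.8, 1.2, 0.9]
opening: 0.008
```

```bash
python3 -c "
from h import *
w()"
```

```text
t 8.97 yaw -1.673 q6 1.481 F [4.83 1.23 0.87] T [ 0.073 -0.645  0.41 ] pos [ 0.5341 -0.0278  0.1204] eff6 0.423
```

Emit:
step_arm:
  moves:
    - [[0,0,0,-0.02],[0,0,0,0],[0,0,0,0],[0,0,0,0]]

```text
t: 9.3
tool_pos: [0.534, -0.0279, 0.1204]
tool_rot: [-2.08, 2.354, -0.0]
contact_force: [4.7, 0.5, 1.5]
opening: 0.0088
```

```bash
python3 -c "
from h import *
w()"
```

```text
t 9.30 yaw -1.694 q6 1.503 F [4.69 0.51 1.53] T [ 0.144 -0.813  0.491] pos [ 0.534  -0.0279  0.1204] eff6 0.467
```

Emit:
step_arm:
  moves:
    - [[0,0,0,0.08],[0,0,0,0.08],[0,0,0,0.08],[0,0,0,0.08],[0,0,0,0.08],[0,0,0,0.08],[0,0,0,0.08],[0,0,0,0.08],[0,0,0,0.08],[0,0,0,0.08]]

```text
t: 10.13
tool_pos: [0.5335, -0.0264, 0.1203]
tool_rot: [-2.831, 1.354, 0.004]
contact_force: [2.6, 5.0, 3.7]
opening: 0.0087
```

```bash
python3 -c "
from h import *
w()"
```

```text
t 10.13 yaw -0.892 q6 0.700 F [2.56 5.05 3.71] T [ 1.025 -0.35  -0.025] pos [ 0.5335 -0.0264  0.1203] eff6 0.744
```

Emit:
step_arm:
  moves:
    - [[0,0.1,0,0.08],[0,0.1,0,0.08],[0,0,0,0.08],[0,0,0,0.08],[0,0,0,0.08],[0,0,0,0.08],[0,0,0,0.08],[0,0,0,0.08],[0,0,0,0.08],[0,0,0,0.07]]

```text
t: 10.97
tool_pos: [0.5321, -0.0254, 0.1203]
tool_rot: [-3.136, 0.16, 0.008]
contact_force: [-3.7, 1.0, 6.9]
opening: 0.0084
```

Emit:
step_arm:
  moves:
    - [[0,0,0,0],[0,0,0,0],[0,0,0,0]]

```text
t: 11.22
tool_pos: [0.5321, -0.0254, 0.1203]
tool_rot: [-3.136, 0.166, 0.008]
contact_force: [-3.4, 1.8, 6.1]
opening: 0.0087
```

```bash
python3 -c "
from h import *
w()"
```

```text
t 11.22 yaw -0.106 q6 -0.082 F [-3.45  1.8   6.07] T [ 0.365  0.542 -0.042] pos [ 0.5321 -0.0254  0.1203] eff6 -0.005
```

Emit:
step_arm:
  moves:
    - [[-0.1,0,0.1,0],[0,0,0,0]]

```text
t: 11.38
tool_pos: [0.5318, -0.0254, 0.1204]
tool_rot: [-3.136, 0.166, 0.004]
contact_force: [1.8, 2.3, -0.7]
opening: 0.0084
```

Emit:
step_arm:
  moves:
    - [[0,0,0,0],[0,0,0,0],[0,0,0,0],[0,0,0,0],[0,0,0,0]]
  grip: 0.5

```text
t: 11.8
tool_pos: [0.5327, -0.0261, 0.1212]
tool_rot: [3.137, -0.165, -0.001]
contact_force: [-0.6, 0.2, -0.1]
opening: 0.0426
```

Emit:
step_arm:
  moves:
    - [[0,0,2,0],[0,0,2.5,0],[0,0,3,0],[-3,-2,3,0],[-3,-3,3,0],[-3,-3,0,0],[-3,-3,0,0],[-3,-3,0,0],[0,0,0,0]]
  grip: 0.5

```text
t: 12.55
tool_pos: [0.3902, -0.1603, 0.2473]
tool_rot: [3.133, -0.177, -0.001]
contact_force: [0.0, 0.0, -0.7]
opening: 0.0428
```

Run:
```python
from h import *
from fit import wing
w()
a=viewer.get_image("side");b=viewer.get_image("top")
for c in("side","top"):
  for n,z in(("screw_grip",.135),("ring_mark",.107),("lever_post",.122),("lever_pivot",.122)):
    for r in nets.pinpoint(c,n)[:1]: print(c,n,np.round(r["at"],1),round(r["confidence"],2),np.round(atz(c,r["at"],z),4))
cv2.imwrite("pics/z3.png",np.hstack([cv2.resize(x,(400,500),interpolation=cv2.INTER_CUBIC) for x in(a[165:265,265:345],b[185:285,260:340])]))
```

```text
t 12.55 yaw -0.113 q6 -0.452 F [ 0.03  0.01 -0.75] T [-0.002  0.053  0.038] pos [ 0.3902 -0.1603  0.2473] eff6 -0.563
side screw_grip [308.3 201.1] 0.62 [ 0.5293 -0.032   0.135 ]
side ring_mark [301.3 208.8] 0.72 [ 0.5472 -0.0255  0.107 ]
side lever_post [344.3 185.9] 0.46 [ 0.4439 -0.1229  0.122 ]
side lever_pivot [326.7 190.4] 0.61 [ 0.4893 -0.0951  0.122 ]
top screw_grip [287.9 223. ] 0.49 [ 0.5329 -0.0248  0.135 ]
top ring_mark [290.4 215.7] 0.66 [ 0.5551 -0.0319  0.107 ]
top lever_post [327.1 261. ] 0.79 [ 0.435  -0.1294  0.122 ]
top lever_pivot [316.7 239.8] 0.52 [ 0.4904 -0.1018  0.122 ]
```

View pics/z3.png

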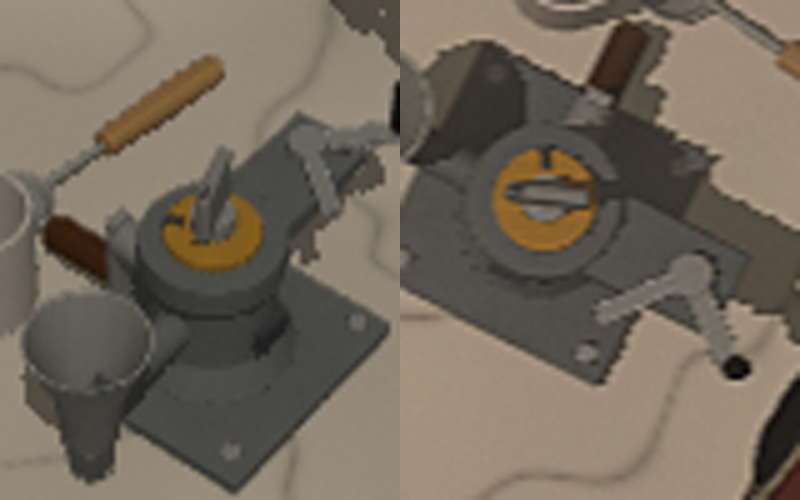

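Ring mark points at about -4° to -7°, and the wing's dark-lined end at about 80° to 84°, so the back-off is close to 1.5 rad. The wing is free. Next: the lever post at top crop (735,365), with its pivot at (688,270).

Emit:
step_arm:
  moves:
    - [[0.5,0.3,0,-0.108],[0.5,0.3,0,-0.108],[0.5,0.3,0,-0.108],[0.6,0.4,0,-0.108],[0.6,0.4,0,-0.108],[0.6,0.4,0,-0.108],[0.6,0.4,-1,-0.108],[0.6,0.4,-2,-0.108],[0.6,0.3,-2,-0.106],[0,0,0,0]]
  grip: 0.3

```text
t: 13.88
tool_pos: [0.4433, -0.1223, 0.1925]
tool_rot: [2.698, -1.608, -0.012]
contact_force: [-0.6, 0.3, -0.6]
opening: 0.06
```

Run:
```python
from h import *
w()
a=viewer.get_image("side")
for n in("lever_post","lever_pivot"):
    for r in nets.pinpoint("side",n)[:1]: print(n,np.round(r["at"],1),round(r["confidence"],2),np.round(atz("side",r["at"],.122),4))
cv2.imwrite("pics/z4.png",cv2.resize(a[135:225,290:410],(800,600),interpolation=cv2.INTER_CUBIC))
```

```text
t 13.88 yaw -1.075 q6 0.643 F [-0.56  0.3  -0.57] T [0.024 0.002 0.02 ] pos [ 0.4433 -0.1223  0.1925] eff6 0.836
lever_post [260.2 227.1] 0.67 [0.6365 0.0741 0.122 ]
lever_pivot [384.4 157.1] 0.64 [ 0.3457 -0.2675  0.122 ]
```

View pics/z4.png

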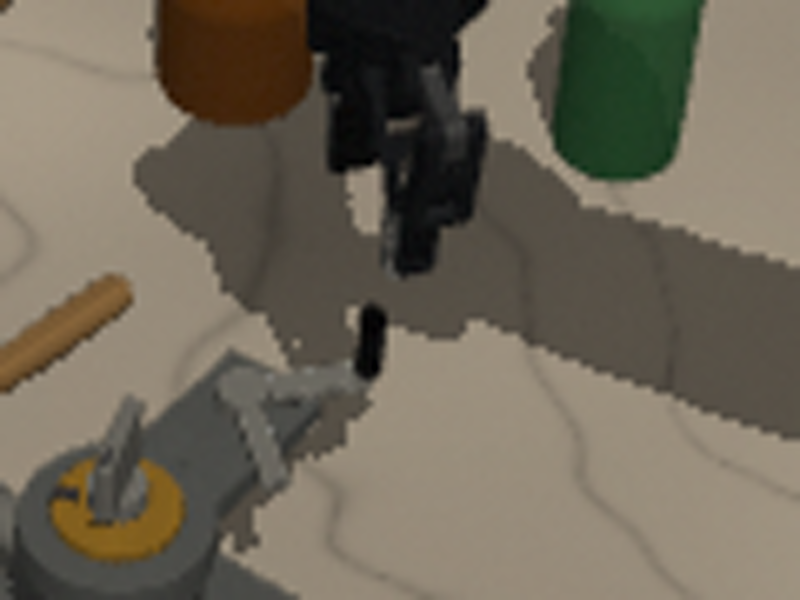

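Post at side crop (371,342), i.e. pixel (345.6,186.3). Next: the offset to the TCP.

Run:
```python
from h import *
print(atz("side",(345.6,186.3),.120),atz("top",(327,258),.135),atz("side",(345.8,182.0),.137))
print("pivot top",atz("top",(317.6,239),.105),"side",atz("side",(326.2,192.6),.105))
print("tip proj",proj("side",(.4433,-.1223,.1925)),proj("side",(.441,-.128,.11)))
```

```text
[ 0.44025321 -0.12411228  0.12      ] [ 0.44267405 -0.12774895  0.135     ] [ 0.44079903 -0.12399885  0.137     ]
pivot top [ 0.49341554 -0.10562983  0.105     ] side [ 0.49147756 -0.10282034  0.105     ]
tip proj [346.14283834 167.70654567] [345.31410309 187.80358245]
```

Emit:
step_arm:
  moves:
    - [[-0.2,-0.3,-2.5,0],[0,0,-2.5,0],[0,0,-2.0,0],[0,0,-0.7,0],[0,0,0,0],[0,0,0,0]]

```text
t: 14.53
tool_pos: [0.4435, -0.1277, 0.1216]
tool_rot: [-2.699, 1.608, -0.003]
contact_force: [0.1, 0.5, 0.4]
opening: 0.0597
```

Emit:
step_arm:
  moves:
    - [[0,0,0,0],[0,0,0,0],[0,0,0,0],[0,0,0,0]]
  grip: 0.65

```text
t: 14.87
tool_pos: [0.4433, -0.1275, 0.121]
tool_rot: [-2.699, 1.608, -0.003]
contact_force: [-0.1, -0.6, -0.8]
opening: 0.0298
```

Run:
```python
from h import *
w();st()
a=viewer.get_image("side")
cv2.imwrite("pics/z5.png",cv2.resize(a[150:210,310:390],(800,600),interpolation=cv2.INTER_CUBIC))
```

```text
t 14.87 yaw -1.075 q6 0.633 F [-0.1  -0.55 -0.78] T [-0.06  -0.005  0.032] pos [ 0.4433 -0.1275  0.121 ] eff6 -0.001
{'t': 14.867, 'tool_pos': [0.443, -0.127, 0.121], 'tool_rot': [-2.699, 1.608, -0.003], 'contact_force': [-0.101, -0.553, -0.775], 'wrist_torque': [-0.06, -0.005, 0.032], 'opening': 0.03}
```

View pics/z5.png

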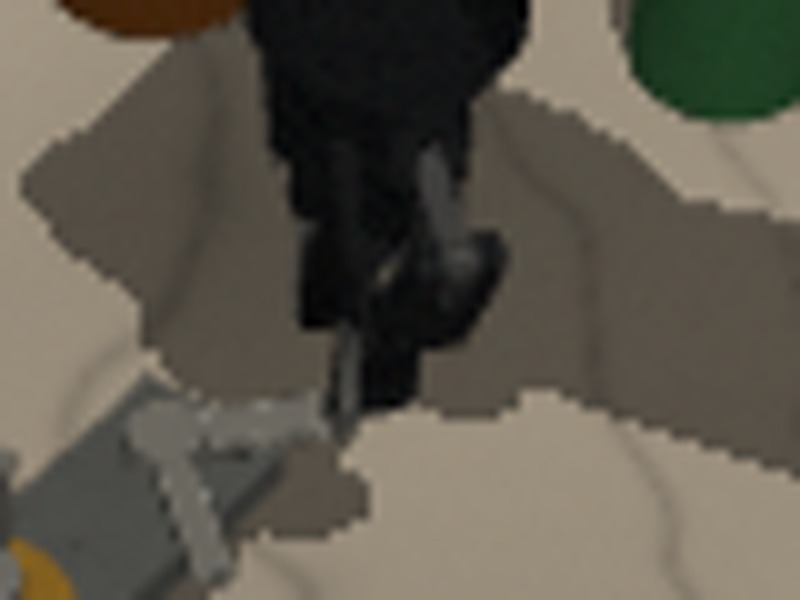

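The post sits between the fingers (crop 340,415). Next: narrow the gap, lower, and swing it along the arc.

Emit:
step_arm:
  moves:
    - [[-0.1,0,-0.6,-0.08],[0,0,0,0],[0,0,0,0]]
  grip: 0.75

```text
t: 15.17
tool_pos: [0.4415, -0.1271, 0.1138]
tool_rot: [2.634, -1.713, -0.001]
contact_force: [0.3, 0.3, -0.7]
opening: 0.0211
```

```bash
python3 -c "
from h import *
w();st()"
```

```text
t 15.17 yaw -1.153 q6 0.711 F [ 0.25  0.34 -0.71] T [-0.04   0.03   0.016] pos [ 0.4415 -0.1271  0.1138] eff6 0.07
{'t': 15.167, 'tool_pos': [0.441, -0.127, 0.114], 'tool_rot': [2.634, -1.713, -0.001], 'contact_force': [0.255, 0.342, -0.71], 'wrist_torque': [-0.04, 0.03, 0.016], 'opening': 0.021}
```

Emit:
step_arm:
  moves:
    - [[-0.3,0.7,0,-0.116],[-0.15,0.6,0,-0.116],[-0.1,0.65,0,-0.116],[0,0.65,0,-0.116],[0.05,0.65,0,-0.116],[0.15,0.6,0,-0.116],[0.2,0.6,0,-0.116],[0,0,0,0]]

```text
t: 15.83
tool_pos: [0.4407, -0.0822, 0.1145]
tool_rot: [-1.741, 2.614, -0.001]
contact_force: [-0.0, 0.7, -0.5]
opening: 0.021
```

```bash
python3 -c "
from h import *
w();st()"
```

```text
t 15.83 yaw -1.966 q6 1.615 F [-0.01  0.75 -0.51] T [-0.005 -0.086  0.002] pos [ 0.4407 -0.0822  0.1145] eff6 0.924
{'t': 15.833, 'tool_pos': [0.441, -0.082, 0.115], 'tool_rot': [-1.741, 2.614, -0.001], 'contact_force': [-0.005, 0.747, -0.506], 'wrist_torque': [-0.005, -0.086, 0.002], 'opening': 0.021}
```

Emit:
step_arm:
  moves:
    - [[0.25,0.55,0,-0.1],[0.3,0.5,0,-0.05],[0.2,0.4,0,0],[0,0,0,0]]

```text
t: 16.17
tool_pos: [0.4442, -0.0761, 0.1142]
tool_rot: [1.538, -2.716, 0.019]
contact_force: [-16.3, -30.0, 4.7]
opening: 0.0216
```

Run:
```python
from h import *
w()
a=viewer.get_image("side");b=viewer.get_image("top")
cv2.imwrite("pics/z6.png",np.hstack([cv2.resize(x,(400,500),interpolation=cv2.INTER_CUBIC) for x in(a[150:230,290:354],b[210:290,280:344])]))
```

```text
t 16.17 yaw -2.111 q6 1.797 F [-16.29 -30.03   4.68] T [-4.83   2.59  -0.077] pos [ 0.4442 -0.0761  0.1142] eff6 0.028
```

View pics/z6.png

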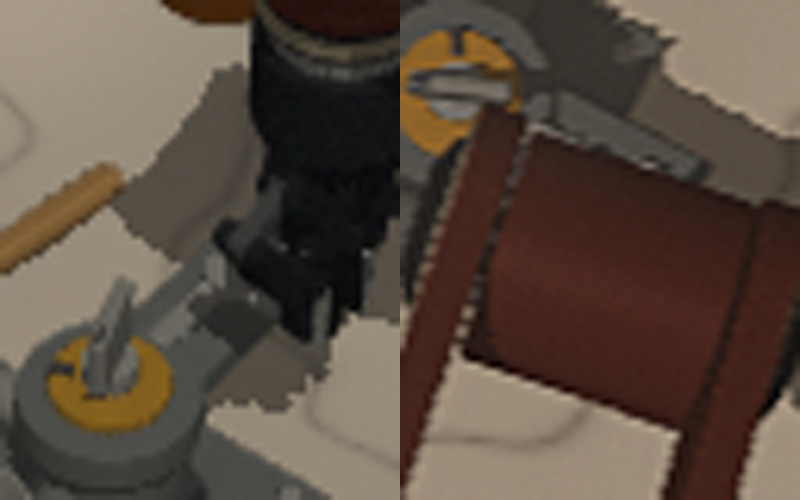

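The lever is hard against its stop (34 N along the tangent), and the tongue points at the ring (side crop 165,320). Next: relieve, open and lift away.

Emit:
step_arm:
  moves:
    - [[-0.2,-0.4,0,0],[-0.2,-0.4,0,0],[0,0,0,0]]

```text
t: 16.52
tool_pos: [0.4435, -0.0769, 0.1141]
tool_rot: [-1.542, 2.737, 0.0]
contact_force: [-0.4, -0.4, 0.2]
opening: 0.0216
```

Emit:
step_arm:
  moves:
    - [[0,0,0,0],[0,0,0,0],[0,0,0,0],[0,0,0,0]]
  grip: 0.5

```text
t: 16.85
tool_pos: [0.4438, -0.0758, 0.114]
tool_rot: [-1.542, 2.737, 0.0]
contact_force: [-0.3, 0.6, -0.2]
opening: 0.0428
```

Emit:
step_arm:
  moves:
    - [[0,0,2,0],[0,0,2.5,0],[0,0,3,0],[0,0,3,0],[-2,-2,2,0],[-2,-3,0,0],[-2,-3,0,0],[-2,-3,0,0],[0,-2,0,0],[0,0,0,0]]

```text
t: 17.68
tool_pos: [0.363, -0.2087, 0.2392]
tool_rot: [1.534, -2.741, 0.002]
contact_force: [0.2, 0.8, 0.2]
opening: 0.0423
```

Run:
```python
from h import *
w()
a=viewer.get_image("side");b=viewer.get_image("top")
cv2.imwrite("pics/z7.png",np.hstack([cv2.resize(x,(400,500),interpolation=cv2.INTER_CUBIC) for x in(a[160:260,265:345],b[185:285,260:340])]))
```

```text
t 17.68 yaw -2.121 q6 1.421 F [0.23 0.84 0.17] T [ 0.005 -0.005  0.003] pos [ 0.363  -0.2087  0.2392] eff6 -0.265
```

View pics/z7.png

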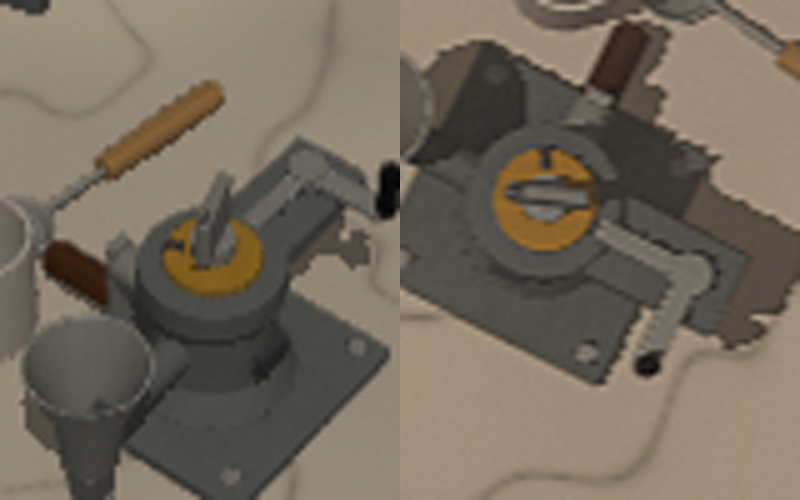

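The tongue points at the ring (top crop 600,225), and the post is home at (648,362). The wing and ring mark haven't moved, and the arm is clear of everything.

```bash
python3 -c "
from h import *
print(ctrl.finish_job())"
```

```text
the job is handed in; nothing more can be done
None
```

The thumbscrew is set, the lock lever is home, and the job is handed in at about 18 s of the 56 s allowed. The hand-in reports no verdict.

- **Tightening:** I turned the wing clockwise against a steady drag of about 0.08 N m until the torque rose to about 0.49 N m. That works out to a seat wind-up of about 0.12 rad, between the 0.06 needed and the 0.25 strain limit. The seat itself cannot be read directly.
- **Back-off:** I turned it back 1.59 rad by tool angle and let go. By eye in the pictures, wing and ring mark are about 84–87° apart (1.47–1.52 rad). The network's ring-mark point was about 8–11° off that, which would make it about 95–99° (1.66–1.72 rad). All of these are inside 1.27–1.87 rad.
- **Lock lever:** I swung it until it met its stop firmly, at 34 N. In the last picture it stands home with its tongue pointing at the ring, and the wing and ring have not moved.
- **Surroundings:** After I drew the arm clear, the force reading was down to noise (under 1 N). The mug and spoon, partly in view of the last picture, looked undisturbed. I did not measure the other bystanders again, but the arm did not come near them.
- **Missed detections:** The networks gave wrong lever positions once, with the gripper above the lever, and found no wing in the top view. I took those positions from the pictures instead.

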